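# Sort the tagged pegs, then bring the green jar to the front and hold it

## Robot

A 6-joint arm with a two-finger parallel gripper is mounted at the origin on the work surface. World frame = base frame: x ahead of the robot, y to its left, z up, the work surface at z = 0. Lengths are in m, angles in rad, forces in N, time in s.
With the tool pointing down it reaches from about 0.425 to 0.95 m from the base axis. Payload 14.7 kg.
Tool frame: the origin (TCP) lies between the finger pads, 19 mm behind the fingertips; this is the grasp point; z points along the fingers, y is the line along which they close (so a half turn about z gives the same grasp; the last joint's range is limited). The gripper opens to 85 mm and grips with 20 to 120 N. Pads are 22 mm wide; open, the fingers measure 114 mm over their backs; the gripper's body (76 mm by 85 mm) begins 54 mm behind the grasp point. The pads swing forward as they close: fully open they stand 13 mm farther back than shut.
Start: joints at [1.141, 0.48, 1.596, -0, 1.065, -0.047], TCP at [0.243, 0.603, 0.25] pointing down, gripper open.
Joint ranges: [-2.75, 2.75], [-0.82, 2.05], [0.23, 2.67], [-1.56, 4.7], [0.09, 2.69], [-2.92, 2.92]. Speed limits (rad/s): [1.89, 1.89, 2.39, 3.01, 3.01, 3.01].

## Interface

Orientations are given as a rotation vector (axis times angle).
In Python, from rig import telemetry, imaging, r gives the robot as it stands.
- The arm moves only by the tool arm_command, never from a script. Its argument "commands" is a list of rows, each a list of 4 numbers: the shift along the tool's x, y, z in m, then the turn about the tool's z in degrees. In form: [[dx, dy, dz, twist], ...]. A call has 1 to 5 rows; each row shifts and turns the commanded pose from where the row before left it, along the tool's axes as they then stand; what a row does not reach is not made up. A row lasts 1/8 s, in which the tool goes at most 62.5 mm and 10.7 degrees, less where a joint would pass 70% of its speed; a pose out of reach is approached as far as the arm can. A call with a gripper value outside its range is refused whole. "jaw" is the closure, from -1 (fully open) to 1 (shut), set as the call begins (left out, the last holds). The fingers move at their own pace and stop on an object; the grip force is fixed at half the most. Time passes only in rows, so rows that do not move let the fingers close. It gives the time, the measured TCP pose, the force, the opening and the grip force at its end, in the units of the state.
- telemetry.state(): the state, without advancing time (a new reading comes with each control period).
- imaging.grab_frame(name): name is "scene" or "top" or "wrist"; returns a dict with "img" (480x640x3 uint8, red, green, blue), "depth" (480x640 float32, m along the optical axis (not along the pixel's ray), 0 where there is no reading), "intrinsics" (3x3 intrinsics, pixels), "k1" (the pictures are not rectified: a ray, as slopes to the right and down, at radius r is drawn at 1 + k1 r^2 times it, then the intrinsics apply), "R" (3x3) and "t" (3): a world point X has camera coordinates R X + t. Camera axes: x right, y down, z forward; pixel columns grow to the right and rows downward; lengths in m; the calibration is good to about 2 mm. A picture is of the moment at which its call begins.
- r.hand_in(): hands the job in; it is judged then, once.
The state is a dict: "time_s": time; "joint_positions": joint angles; "joint_vel": joint speeds; "joint_torque": joint torques, N m; "position": TCP position; "eef_rot": TCP orientation; "contact_force": force on the tool from outside, world axes, zero at the start; "torque": the same for the moment, N m; "finger_gap": finger opening in m; "grip_force": force on a finger pad.
Only numpy, scipy, OpenCV 4.12 (cv2) and the standard library are available. Lean on these libraries where they do the work, as an engineer would, in place of code of your own. Each camera call takes 0.05 s, during which the arm holds its last target. There are 200 camera calls.

## Task

Sort the two tagged clothes pegs: stand the green-tagged one, tag up, in the open green jar on the carousel, and put the red-tagged one into the small wooden box; leave the untagged peg in the rack and the bottle and canister alone. Then grip the carousel by its black upright post and turn it until the green jar is lined up with the yellow pointer on the carousel's base. Finish while still gripping the post and holding the carousel still there: do not let go.

Things in the scene. Friction and masses are not known exactly. Their poses are not given: they have to be found in the camera images.
- peg_green: Clothes peg, blue plastic, 12 x 16 mm (x, y) and 84 mm tall, 20 g, upright and loose in a rack slot (32 mm deep, about 2 mm play each side). Origin: centre of its underside (foot), z up; the foot starts 8 mm above the work surface. Its tag is a green block, 16 x 18 x 20 mm (x, y, z), around the top, from 65 to 85 mm above the foot.
- peg_red: Clothes peg, blue plastic, 12 x 16 mm (x, y) and 84 mm tall, 20 g, upright and loose in a rack slot (32 mm deep, about 2 mm play each side). Origin: centre of its underside (foot), z up; the foot starts 8 mm above the work surface. Its tag is a red block, 16 x 18 x 20 mm (x, y, z), around the top, from 65 to 85 mm above the foot.
- peg_plain: Clothes peg, blue plastic, 12 x 16 mm (x, y) and 84 mm tall, 20 g, upright and loose in a rack slot (32 mm deep, about 2 mm play each side). Origin: centre of its underside (foot), z up; the foot starts 8 mm above the work surface. It has no tag and stays in the rack.
- peg_rack: Fixed white block, 210 x 60 x 40 mm (x, y, z), with three slots in its top, 70 mm apart along its x axis, that hold the pegs in any order. Origin: centre of its underside.
- reject_box: Fixed open wooden box for the red-tagged peg, 130 x 130 x 50 mm outside, walls and floor 6 mm. Origin: centre of its underside.
- carousel_base: Fixed grey base of the carousel, a disc 200 mm across on the work surface, with a tongue that sticks out under the turntable's edge and carries a yellow square plate, 30 mm wide, as pointer on its top, 155 mm from the axis. Origin: on the turning axis at the work surface; the base's -x axis runs from the axis to the pointer and marks the front.
- turntable: Plywood turntable, 250 mm across, top 30 mm above the work surface. Origin on its vertical turning axis, 14 mm above the work surface; its -x runs to the green jar, +x to the post. No stops, turns either way, about 0.8 N at the post; stays where left. Also carries two closed jars, 58 mm across, 56 mm tall, 80 mm from the axis, 120 degrees either side of the green one, and a low hub.
- green_jar (a point): Centre of the inner floor of the open green jar, 34 mm above the work surface and 80 mm from the turning axis. The jar is fixed to the turntable; 58 mm across outside, 52 mm inside, its rim 51 mm above this point.
- front_mark (a point): The point, 80 mm from the axis towards the yellow pointer and 34 mm above the work surface, where the green_jar point must come to.
- post_grip (a point): Grip point on the black upright post, round, 18 mm in diameter, 70 mm tall, fixed on the turntable 105 mm from the axis, diametrically across from the green jar. The point lies on the post's axis, 82 mm above the work surface and 18 mm below its top. Being round, the post can turn between the fingers as the carousel turns.
- spray_bottle: Closed teal spray bottle with a white spray head, 72 mm across, 206 mm tall, standing loose. Origin: centre of its underside. Leave alone.
- canister: Clear acrylic open canister, 100 mm across, 100 mm tall, standing loose, with an orange dryer ball, 64 mm across, in it. Origin: centre of its underside. Leave alone.
There are look-alikes about, which are no part of the job. What is shaped like the peg_red but purple is not meant.

How it is judged:
On the way, in this order (a step that is already met when the one before it is completed fails the run):
1. the green-tagged peg stands in the green jar and the red-tagged peg is in the wooden box, both let go (horizontal distance between peg_green and green_jar below 0.028 m and z of peg_green in the frame of green_jar between -0.01 and 0.02 m and x of peg_red in the frame of reject_box between -0.064 and 0.064 m and y of peg_red in the frame of reject_box between -0.064 and 0.064 m and z of peg_red in the frame of reject_box between -0.01 and 0.05 m and contact force between the fingers and peg_green below 0.1 N and contact force between the fingers and peg_red below 0.1 N), for 0.2 s.
2. the post is gripped and the green jar is at the pointer, at rest (horizontal distance between green_jar and front_mark below 0.012 m and contact force between the fingers and turntable above 2 N and distance between the grasp point and post_grip below 0.03 m and angular speed of turntable below 0.05 rad/s), for 0.3 s.
At the end, for the whole second after the job is handed in: Green peg's foot within 28 mm of the green jar's axis and 20 mm of its floor; red peg's foot in the box; neither touched. Jar within 12 mm of its front point, turntable at rest, post held with over 2 N, TCP within 30 mm of post_grip. Untagged peg, bottle, canister moved under 30 mm (all of step 1 and all of step 2 and distance of each of peg_plain, spray_bottle, canister from where it was at the start of the episode below 0.03 m); the arm keeps its last pose, push and grip.
It fails at once if the untagged peg is moved by more than 30 mm (distance of peg_plain from where it was at the start of the episode above 0.03 m).
It fails at once if the spray bottle is moved by more than 30 mm (distance of spray_bottle from where it was at the start of the episode above 0.03 m).
It fails at once if the canister is moved by more than 30 mm (distance of canister from where it was at the start of the episode above 0.03 m).
It also fails if it takes over 72 s, if anything falls off the work surface, if the arm or the gripper's body presses on something with over 40 N, if the wrist force passes 120 N, or if a joint passes its speed limit or range.

## Working session

There is one attempt and no reset: what is moved stays moved. The work goes in short steps, Python scripts to look and compute and a tool call to move; the robot and the scene stay as the last step left them, time stands still between calls to the robot, and variables do not carry over. Pictures are saved under pics/ and viewed, at most 10 in all, crops included, and the job is handed in when it is done.

Besides the shell and the picture viewer there is one more tool, called after "Request:" as a command line: name --pt "numbers of a row" for each row, then --argument value for the rest. arm_command: Moves the arm, as the interface text tells. Its arguments: {"type":"object","properties":{"commands":{"type":"array"},"jaw":{"type":"number"}},"required":["commands"]}

```bash
mkdir -p pics; cat > h.py <<'E'
import numpy as np, cv2
from rig import telemetry, imaging, r
def grab(n,save=None):
    f=imaging.grab_frame(n)
    if save: cv2.imwrite('pics/'+save,f['img'][:,:,::-1])
    return f
def rays(f,uv):
    K=f['intrinsics'];uv=np.atleast_2d(np.float64(uv))
    d=np.c_[(uv[:,0]-K[0,2])/K[0,0],(uv[:,1]-K[1,2])/K[1,1]]
    s=d.copy()
    for _ in range(20): s=d/(1+f['k1']*(s**2).sum(1,keepdims=True))
    return np.c_[s,np.ones(len(s))]
def onplane(f,uv,z):
    R=f['R'];C=-R.T@f['t'];D=rays(f,uv)@R
    return C+D*((z-C[2])/D[:,2])[:,None]
def bydepth(f,uv):
    uv=np.atleast_2d(uv).astype(int);d=f['depth'][uv[:,1],uv[:,0]]
    return (rays(f,uv)*d[:,None]-f['t'])@f['R']
def tri(fs,uvs):
    A=np.zeros((3,3));b=np.zeros(3)
    for f,uv in zip(fs,uvs):
        C=-f['R'].T@f['t'];d=(rays(f,uv)@f['R'])[0];d/=np.linalg.norm(d)
        P=np.eye(3)-np.outer(d,d);A+=P;b+=P@C
    return np.linalg.solve(A,b)
def proj(f,X):
    c=f['R']@np.array(X)+f['t'];s=c[:2]/c[2];s=s*(1+f['k1']*(s@s));K=f['intrinsics']
    return K[0,0]*s[0]+K[0,2],K[1,1]*s[1]+K[1,2]
E
python3 - <<'E'
from h import *
np.set_printoptions(precision=4,suppress=True)
for n in('scene','top'):
    f=grab(n,n+'.png');print(n,f['intrinsics'].ravel(),f['k1'],-f['R'].T@f['t'],f['R'])
    np.savez(n+'.npz',**f)
print(telemetry.state())
E
```

```text
scene [464.4475   0.     321.2503   0.     464.4475 239.9717   0.       0.
   1.    ] -0.06157179757081423 [1.0028 0.5521 0.7845] [[-0.8031  0.5958  0.001 ]
 [ 0.4253  0.5744 -0.6994]
 [-0.4172 -0.5613 -0.7148]]
top [621.2761   0.     318.8316   0.     621.2761 236.394    0.       0.
   1.    ] 0.04178091989440313 [0.474  0.0062 1.215 ] [[ 0.0093 -1.      0.0018]
 [-0.9954 -0.0095 -0.0953]
 [ 0.0953 -0.0009 -0.9954]]
{'time_s': 0.1, 'joint_positions': array([ 1.1414,  0.4808,  1.5968, -0.    ,  1.0651, -0.0466]), 'joint_vel': array([ 0.0014, -0.0003, -0.0029, -0.0008,  0.0015, -0.0011]), 'joint_torque': array([  0.0012, -95.2252, -43.1039,  -0.0002,   0.0051,  -0.0002]), 'position': array([0.2426, 0.6027, 0.2494]), 'eef_rot': array([-0.5976, -3.084 ,  0.0017]), 'contact_force': array([ 0.3998, -0.5648, -0.637 ]), 'torque': array([-0.0208, -0.0182,  0.0302]), 'grip_force': 0.0, 'finger_gap': 0.08502938282043473}
```

View pics/scene.png

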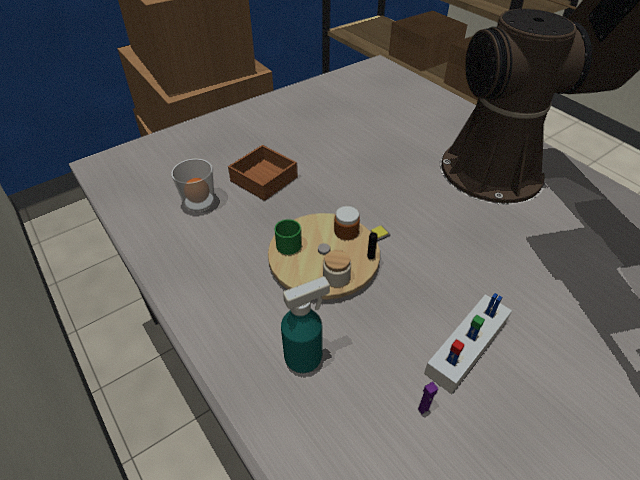

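View pics/top.png

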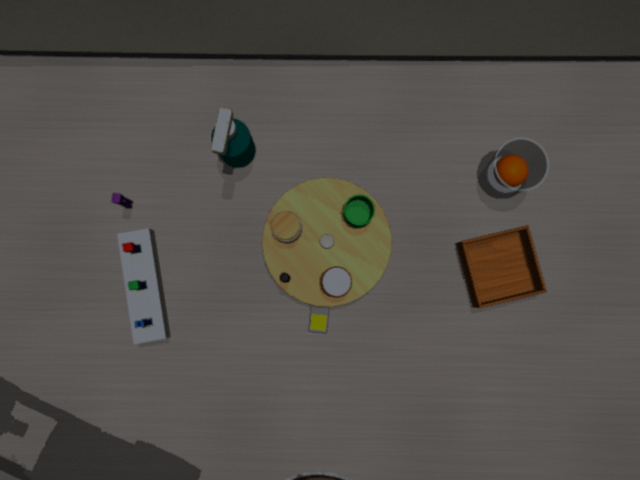

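Both views agree. In the scene view, red tag is at (456,350), green tag (477,325), plain peg (494,303), purple look-alike (428,398), green jar (288,237), post (372,245), box (263,172) and pointer (380,234). In the top view, red is at (130,247), green (136,285), plain (143,323), purple (120,200), jar (358,211), post (285,278), pointer (318,322) and box (502,267).

Could be mistaken for the targets:
- Red tag: the purple block at scene (428,398), or the red-brown jar at (347,225).
- Green tag: the green jar at (288,237), or the teal bottle at (302,340).

I choose the red and green tags that sit in the rack. Next I'll measure and take a close crop.

```bash
cat > m.py <<'E'
from h import *
np.set_printoptions(precision=4,suppress=True)
S=dict(np.load('scene.npz'));T=dict(np.load('top.npz'))
def mask(f,lo,hi,box):
    h=cv2.cvtColor(f['img'],cv2.COLOR_RGB2HSV);m=cv2.inRange(h,lo,hi)
    z=np.zeros_like(m);x0,y0,x1,y1=box;z[y0:y1,x0:x1]=m[y0:y1,x0:x1]
    n,l,st,c=cv2.connectedComponentsWithStats(z)
    i=1+np.argmax(st[1:,4]);return c[i],st[i],l==i
G=((50,100,40),(75,255,255));Rd=((0,180,90),(6,255,255));Y=((22,150,80),(35,255,255));W=((5,90,25),(20,255,255));B=((105,120,30),(125,255,255));K=((0,0,0),(180,255,22))
for n,(lo,hi),bs,bt in[('red',Rd,(430,330,475,370),(115,235,150,260)),('green',G,(460,310,495,345),(120,272,150,298)),('plain',B,(480,285,512,322),(125,312,155,335)),
  ('jar',G,(265,210,310,262),(330,185,385,235)),('ptr',Y,(365,222,395,245),(300,305,335,340)),('post',K,(362,225,382,265),(275,265,297,290)),('box',W,(225,140,302,202),(450,220,555,315))]:
    cs,ss,ms=mask(S,lo,hi,bs);ct,st,mt=mask(T,lo,hi,bt)
    ys,xs=np.nonzero(mt)
    print(n,cs,ss,ct,st,'tri',tri([S,T],[cs,ct]),'depth med',np.median(bydepth(T,np.c_[xs,ys]),0),'max z',np.percentile(bydepth(T,np.c_[xs,ys])[:,2],95))
    if n=='box':
        cnt=cv2.findContours(mt.astype(np.uint8),0,2)[0][0];r_=cv2.minAreaRect(cnt);print(r_,onplane(T,cv2.boxPoints(r_),.05))
# rack: white
h=cv2.cvtColor(T['img'],cv2.COLOR_RGB2HSV);m=cv2.inRange(h,(0,0,125),(180,50,255));z=np.zeros_like(m);z[220:350,110:175]=m[220:350,110:175]
p=np.argwhere(z)[:,::-1].astype(np.int32);r_=cv2.minAreaRect(p);bp=onplane(T,cv2.boxPoints(r_),.04);print('rack',len(p),r_,bp,bp.mean(0))
# rim of jar + turntable centre
X=bydepth(T,[[326,240],[318,322],[358,195],[358,211]]);print('hub,ptr,rim,..',X)
E
python3 m.py
python3 - <<'E'
import cv2,numpy as np
a=cv2.imread('pics/scene.png')[280:420,400:520];b=cv2.imread('pics/top.png')[180:350,100:220]
a=cv2.resize(a,(400,467),interpolation=2);b=np.clip(cv2.resize(b,(330,467),interpolation=2)*1.5,0,255)
cv2.imwrite('pics/c1.png',np.hstack([a,b.astype('uint8')]))
E
```

```text
red [457.8857 344.5714] [452 340  12  10  70] [127.2333 246.6833] [123 243   9   8  60] tri [0.5596 0.3507 0.0921] depth med [0.5592 0.3503 0.0915] max z 0.09558939525884619
green [477.0442 321.5929] [471 315  13  15 113] [133.284  284.8765] [128 281  11   9  81] tri [0.4916 0.3382 0.0868] depth med [0.4908 0.3374 0.0915] max z 0.09418317753580235
plain [493.0696 304.962 ] [485 293  17  25 158] [139.8361 323.0328] [135 320  12   7  61] tri [0.4236 0.3273 0.07  ] depth med [0.4232 0.3242 0.0903] max z 0.09418970443798046
jar [287.7926 236.3847] [275 220  26  35 733] [358.0106 211.044 ] [344 195  31  31 659] tri [ 0.6331 -0.0679  0.0616] depth med [ 0.6352 -0.0694  0.0338] max z 0.08550816554813079
ptr [379.35   231.5625] [372 227  16  11  80] [318.1741 321.6339] [311 314  16  16 224] tri [0.4248 0.005  0.0122] depth med [0.4251 0.0052 0.0098] max z 0.014035113427901647
post [371.7135 245.7953] [368 233   9  26 171] [284.625  278.0417] [281 274   8   8  24] tri [0.5068 0.067  0.0665] depth med [0.5037 0.0661 0.0981] max z 0.10115168700506234
box [262.7827 171.6918] [ 228  145   70   55 2388] [500.9612 266.7709] [ 457  226   90   82 4696] tri [ 0.533  -0.3431  0.0251] depth med [ 0.5336 -0.3469  0.0058] max z 0.04967925483699051
((501.0882873535156, 266.85296630859375), (69.60771942138672, 75.91365051269531), 75.96376037597656) [[ 0.5769 -0.2523  0.05  ]
 [ 0.6129 -0.3905  0.05  ]
 [ 0.4869 -0.4186  0.05  ]
 [ 0.4513 -0.282   0.05  ]]
rack 0 ((0.0, 0.0), (0.0, 0.0), 0.0) [[1.0405 0.6269 0.04  ]
 [1.0405 0.6269 0.04  ]
 [1.0405 0.6269 0.04  ]
 [1.0405 0.6269 0.04  ]] [1.0405 0.6269 0.04  ]
hub,ptr,rim,.. [[ 0.58   -0.0086  0.0369]
 [ 0.4241  0.0052  0.0086]
 [ 0.6601 -0.0664  0.0803]
 [ 0.6368 -0.0695  0.0337]]
```

View pics/c1.png

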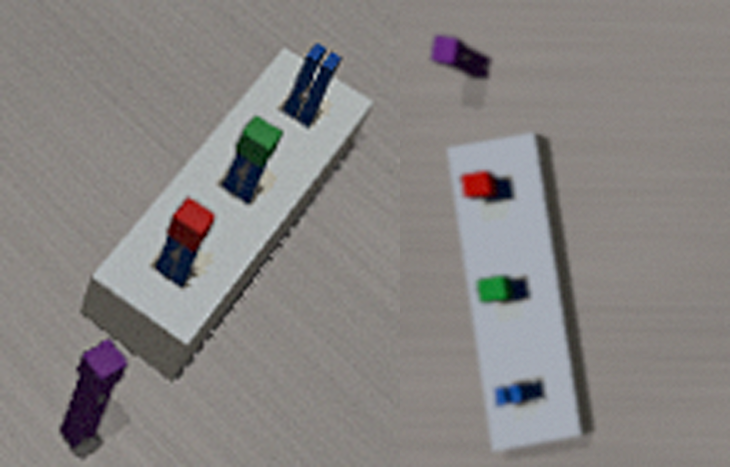

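The crop confirms the choice: red and green tags in the rack at left crop (190,222) and (259,140), untagged blue peg at (318,75), and the purple block standing outside the rack at (100,358). Next I'll plan the moves.

```bash
cat > p.py <<'E'
from h import *
import sys
from scipy.spatial.transform import Rotation as Ro
np.set_printoptions(precision=4,suppress=True)
def plan(tgt,ydeg=None):
    s=telemetry.state();M=Ro.from_rotvec(s['eef_rot']).as_matrix();p=s['position']
    y=np.degrees(np.arctan2(M[1,1],M[0,1]));print('t',s['time_s'],'pos',p,'ydeg',y,'tilt',M[2,2],'j',s['joint_positions'],'gap',s['finger_gap'],s['grip_force'],s['contact_force'])
    if ydeg is not None:
        tw=(-(ydeg-y)+90)%180-90;print('twist',tw) # tool z down: + twist lowers the world angle
        M=M@Ro.from_rotvec([0,0,np.radians(tw)]).as_matrix()
    if tgt is not None: print('shift tool',M.T@(np.array(tgt)-p))
if __name__=='__main__':
    a=[float(v) for v in sys.argv[1:]];plan(a[:3],a[3] if len(a)>3 else None)
E
python3 p.py 0.4915 0.338 0.15 100.3
python3 - <<'E'
from m import *
h=cv2.cvtColor(T['img'],cv2.COLOR_RGB2HSV)
for n,b in(('bottle',(200,95,265,175)),('canister',(480,130,555,200))):
    x0,y0,x1,y1=b;g=np.stack(np.meshgrid(np.arange(x0,x1),np.arange(y0,y1)),-1).reshape(-1,2);X=bydepth(T,g)
    for lo in(.02,.1,.16):
        q=X[(X[:,2]>lo)&(X[:,2]<.25)]
        if len(q):print(n,lo,len(q),q.min(0),q.max(0))
E
```

```text
t 0.1 pos [0.2426 0.6027 0.2494] ydeg 68.06662675583837 tilt -0.9999994109071813 j [ 1.1414  0.4808  1.5968 -0.      1.0651 -0.0466] gap 0.08502938282043473 0.0 [ 0.3998 -0.5648 -0.637 ]
twist -32.233373244161626
shift tool [-0.1976 -0.3048  0.0996]
red [457.8857 344.5714] [452 340  12  10  70] [127.2333 246.6833] [123 243   9   8  60] tri [0.5596 0.3507 0.0921] depth med [0.5592 0.3503 0.0915] max z 0.09558939525884619
green [477.0442 321.5929] [471 315  13  15 113] [133.284  284.8765] [128 281  11   9  81] tri [0.4916 0.3382 0.0868] depth med [0.4908 0.3374 0.0915] max z 0.09418317753580235
plain [493.0696 304.962 ] [485 293  17  25 158] [139.8361 323.0328] [135 320  12   7  61] tri [0.4236 0.3273 0.07  ] depth med [0.4232 0.3242 0.0903] max z 0.09418970443798046
jar [287.7926 236.3847] [275 220  26  35 733] [358.0106 211.044 ] [344 195  31  31 659] tri [ 0.6331 -0.0679  0.0616] depth med [ 0.6352 -0.0694  0.0338] max z 0.08550816554813079
ptr [379.35   231.5625] [372 227  16  11  80] [318.1741 321.6339] [311 314  16  16 224] tri [0.4248 0.005  0.0122] depth med [0.4251 0.0052 0.00
[... 512 characters left out ...]
23  0.05  ]
 [ 0.6129 -0.3905  0.05  ]
 [ 0.4869 -0.4186  0.05  ]
 [ 0.4513 -0.282   0.05  ]]
rack 0 ((0.0, 0.0), (0.0, 0.0), 0.0) [[1.0405 0.6269 0.04  ]
 [1.0405 0.6269 0.04  ]
 [1.0405 0.6269 0.04  ]
 [1.0405 0.6269 0.04  ]] [1.0405 0.6269 0.04  ]
hub,ptr,rim,.. [[ 0.58   -0.0086  0.0369]
 [ 0.4241  0.0052  0.0086]
 [ 0.6601 -0.0664  0.0803]
 [ 0.6368 -0.0695  0.0337]]
bottle 0.02 1793 [0.7088 0.1316 0.0201] [0.7935 0.2025 0.2103]
bottle 0.1 1424 [0.7088 0.1319 0.1002] [0.7935 0.2025 0.2103]
bottle 0.16 764 [0.7088 0.1507 0.1609] [0.7852 0.1854 0.2103]
canister 0.02 2672 [ 0.6668 -0.4108  0.02  ] [ 0.7677 -0.3112  0.1037]
canister 0.1 92 [ 0.6682 -0.4091  0.1   ] [ 0.7661 -0.3112  0.1037]
```

Request:
arm_command --pt "0 0 0 -8" --pt "0 0 0 -8" --pt "0 0 0 -8" --pt "0 0 0 -8" --pt "-0.022 -0.034 0 0"

```text
time_s: 0.72
position: [0.2694, 0.5742, 0.2495]
eef_rot: [0.283, -3.128, -0.0]
contact_force: [0.8, 0.2, -0.7]
finger_gap: 0.0855
grip_force: 0.0
```

Request:
arm_command --pt "-0.03 -0.046 0 0" --pt "-0.035 -0.054 0 0" --pt "-0.035 -0.054 0 0" --pt "-0.035 -0.054 0 0" --pt "-0.022 -0.035 0 0"

```text
time_s: 1.35
position: [0.4651, 0.3633, 0.2498]
eef_rot: [0.273, -3.13, 0.001]
contact_force: [-0.1, -0.1, -0.1]
finger_gap: 0.0857
grip_force: 0.0
```

Request:
arm_command --pt "-0.018 -0.028 0.02 0" --pt "0 0 0.02 0" --pt "0 0 0.02 0" --pt "0 0 0 0"

```text
time_s: 1.85
position: [0.4854, 0.3405, 0.1886]
eef_rot: [0.275, -3.127, 0.002]
contact_force: [0.8, -0.3, 0.4]
finger_gap: 0.0854
grip_force: 0.0
```

```bash
python3 p.py 0.4915 0.338 0.085 100.3; python3 - <<'E'
from h import *
f=grab('wrist','w1.png');np.savez('w1.npz',**f)
E
```

```text
t 1.85 pos [0.4854 0.3405 0.1886] ydeg 100.05494779174147 tilt -0.9999950860270451 j [ 0.5605  0.4705  1.7897 -0.      0.8845 -1.1858] gap 0.0853715111309796 0.0 [ 0.7811 -0.3063  0.418 ]
twist -0.24505220825852803
shift tool [-0.0059 -0.0034  0.1035]
```

View pics/w1.png

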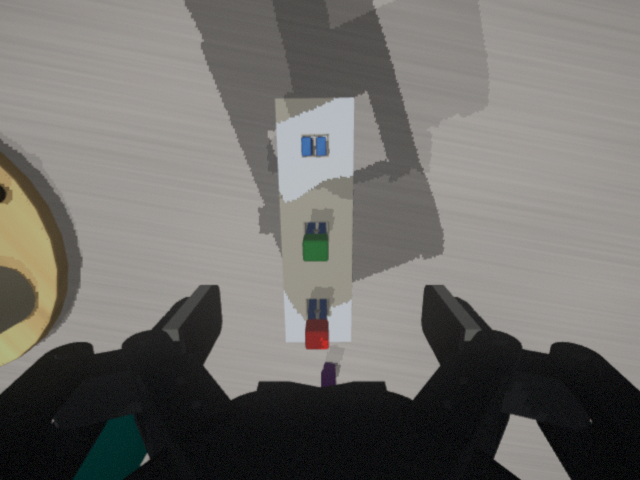

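The wrist view shows the plain peg at (315,146), green tag at (316,247), red tag at (317,334) and purple block at (328,375). The fingers sit symmetrically about column 321 and the row of pegs is square to the jaw. I'll refine the peg and jar positions.

```bash
python3 - <<'E' | tail -4
from m import *
w=dict(np.load('w1.npz'))
for n,(lo,hi),b,p in(('g',G,(295,225,335,270),None),('r',Rd,(300,310,335,352),None)):
    h=cv2.cvtColor(w['img'],cv2.COLOR_RGB2HSV);c,s,m=mask(w,lo,hi,b)
    # top face = pixels whose depth height near max
    ys,xs=np.nonzero(m);X=bydepth(w,np.c_[xs,ys]);t=X[X[:,2]>X[:,2].max()-.006]
    print(n,c,s,t.mean(0),t.min(0),t.max(0),onplane(w,[[s[0]+s[2]/2-.5,s[1]+s[3]/2]],.088))
# jar rim from top view depth
g=np.stack(np.meshgrid(np.arange(335,385),np.arange(185,240)),-1).reshape(-1,2);X=bydepth(T,g);q=X[(X[:,2]>.078)&(X[:,2]<.095)]
(cx,cy),rr=cv2.minEnclosingCircle(q[:,:2].astype(np.float32));print('rim',len(q),cx,cy,rr,q[:,2].mean())
g=np.stack(np.meshgrid(np.arange(255,400),np.arange(170,315)),-1).reshape(-1,2);X=bydepth(T,g);q=X[(X[:,2]>.024)&(X[:,2]<.036)]
(cx,cy),rr=cv2.minEnclosingCircle(q[:,:2].astype(np.float32));print('table',len(q),cx,cy,rr,q[:,2].mean())
E
python3 p.py 0.4915 0.338 0.085
```

```text
g [315.249  249.5057] [303 237  25  24 526] [0.4199 0.3283 0.3135] [0.4199 0.3283 0.3135] [0.4199 0.3283 0.3135] [[0.4921 0.3363 0.088 ]]
r [322.4483 343.069 ] [314 337  14  12  87] [0.5617 0.354  0.0938] [0.5561 0.3484 0.0925] [0.5664 0.3579 0.0951] [[0.5656 0.3532 0.088 ]]
rim 169 0.6328303217887878 -0.0678613930940628 0.029168205335736275 0.08333357769999405
table 10680 0.5786418318748474 -0.008903369307518005 0.12484479695558548 0.02905516068825591
t 1.9 pos [0.4859 0.3409 0.1896] ydeg 100.06915311096813 tilt -0.9999988584033542 j [ 0.5608  0.4693  1.7885 -0.      0.8853 -1.1858] gap 0.08559270944615491 0.0 [0.9232 0.7245 0.9005]
shift tool [-0.0051 -0.0038  0.1046]
```

Request:
arm_command --pt "-0.005 -0.003 0.03 0" --pt "0 0 0.03 0" --pt "0 0 0.025 0" --pt "0 0 0.02 0" --pt "0 0 0 0"

```text
time_s: 2.52
position: [0.4913, 0.3391, 0.0847]
eef_rot: [0.276, -3.128, 0.001]
contact_force: [-0.1, 0.1, -0.2]
finger_gap: 0.0852
grip_force: 0.0
```

Request:
arm_command --pt "0 0 0 0" --pt "0 0 0 0" --pt "0 0 0 0" --pt "0 0 0 0" --pt "0 0 0 0" --jaw 1

```text
time_s: 3.15
position: [0.4919, 0.3393, 0.0855]
eef_rot: [-0.275, 3.129, 0.001]
contact_force: [-1.0, 0.7, 6.7]
finger_gap: 0.0169
grip_force: 58.4
```

Request:
arm_command --pt "0 0 0 0" --pt "0 0 0 0" --pt "0 0 -0.01 0" --pt "0 0 -0.03 0" --pt "0 0 -0.03 0"

```text
time_s: 3.78
position: [0.4916, 0.339, 0.1562]
eef_rot: [0.276, -3.129, 0.0]
contact_force: [0.8, 0.8, 0.4]
finger_gap: 0.0169
grip_force: 58.7
```

Request:
arm_command --pt "0 0 -0.03 0" --pt "0 0 -0.04 0" --pt "0 0 -0.03 0" --pt "0 0 0 0"

```text
time_s: 4.28
position: [0.4927, 0.3397, 0.258]
eef_rot: [-0.275, 3.125, 0.003]
contact_force: [-0.8, -0.2, -0.6]
finger_gap: 0.017
grip_force: 58.7
```

```bash
python3 p.py 0.6328 -0.0679 0.25; python3 - <<'E'
from h import *
f=grab('wrist','w2.png');np.savez('w2.npz',**f)
E
```

```text
t 4.275 pos [0.4927 0.3397 0.258 ] ydeg 100.07018561184674 tilt -0.9999895702751586 j [ 0.553   0.3979  1.7134 -0.      1.0257 -1.1936] gap 0.017046374200895924 58.694225549697876 [-0.7861 -0.1521 -0.6482]
shift tool [-0.0666 -0.4258  0.0076]
```

View pics/w2.png

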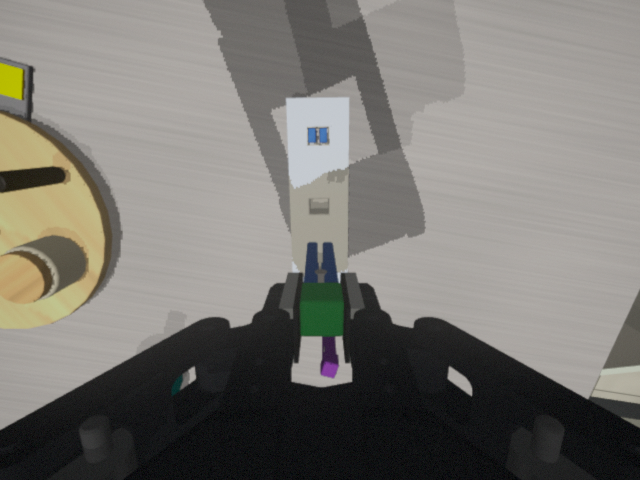

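The green peg is held upright between the pads (tag at (322,308)) and its slot at (319,205) is empty. Next I'll carry it to the jar.

Request:
arm_command --pt "-0.003 -0.02 0 0" --pt "-0.007 -0.045 0 0" --pt "-0.008 -0.05 0 0" --pt "-0.008 -0.05 0 0" --pt "-0.008 -0.05 0 0"

```text
time_s: 4.95
position: [0.5625, 0.1306, 0.254]
eef_rot: [0.275, -3.128, 0.001]
contact_force: [-0.5, 0.4, -0.5]
finger_gap: 0.0167
grip_force: 58.7
```

Request:
arm_command --pt "-0.008 -0.05 0 0" --pt "-0.008 -0.05 0 0" --pt "-0.008 -0.05 0 0" --pt "-0.006 -0.04 0 0" --pt "-0.003 -0.021 0 0"

```text
time_s: 5.58
position: [0.6317, -0.0715, 0.2538]
eef_rot: [0.272, -3.128, -0.0]
contact_force: [0.7, 0.1, -0.7]
finger_gap: 0.0166
grip_force: 58.7
```

Request:
arm_command --pt "0 0 0.02 0" --pt "0 0 0.02 0" --pt "0 0 0 0"

```text
time_s: 5.95
position: [0.6306, -0.0685, 0.2131]
eef_rot: [0.275, -3.126, -0.002]
contact_force: [0.5, 0.1, -0.1]
finger_gap: 0.017
grip_force: 58.7
```

```bash
python3 p.py 0.6328 -0.0679 0.11; python3 - <<'E'
from h import *
g=grab('scene');np.savez('s2.npz',**g)
t=grab('top');np.savez('t2.npz',**t)
a=g['img'][130:280,220:400];b=t['img'][165:285,290:434]
cv2.imwrite('pics/c2.png',np.vstack([cv2.resize(a,(360,300)),cv2.resize(b,(360,300))])[:,:,::-1])
E
```

```text
t 5.95 pos [ 0.6306 -0.0685  0.2131] ydeg 100.067389002699 tilt -0.9999923053561932 j [-0.1561  0.497   1.6684  0.0001  0.9802 -1.9026] gap 0.016973151654047242 58.6968594789505 [ 0.5089  0.0567 -0.1388]
shift tool [-0.0026  0.0001  0.1031]
```

View pics/c2.png

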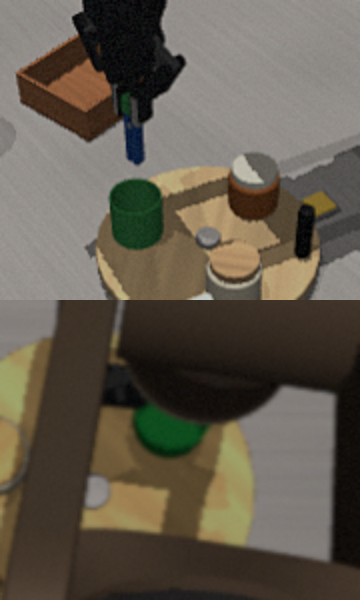

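The scene crop shows the peg hanging vertically just over the open green jar (peg tip (137,160), jar mouth (136,190)); the top crop is blocked by the arm. Now lowering.

Request:
arm_command --pt "-0.002 0 0.02 0" --pt "0 0 0.025 0" --pt "0 0 0.025 0" --pt "0 0 0.02 0" --pt "0 0 0.01 0"

```text
time_s: 6.68
position: [0.6342, -0.0682, 0.1149]
eef_rot: [0.276, -3.129, -0.0]
contact_force: [0.3, 0.9, 0.3]
finger_gap: 0.0171
grip_force: 58.7
```

Request:
arm_command --pt "0 0 0 0" --pt "0 0 0 0"

```text
time_s: 6.92
position: [0.6347, -0.0684, 0.116]
eef_rot: [-0.276, 3.128, -0.001]
contact_force: [0.4, -0.5, 0.4]
finger_gap: 0.0169
grip_force: 58.7
```

Request:
arm_command --pt "0 0 0 0" --pt "0 0 0 0" --pt "0 0 0 0" --pt "0 0 0 0" --pt "0 0 0 0" --jaw -0.2

```text
time_s: 7.55
position: [0.6341, -0.0683, 0.115]
eef_rot: [0.276, -3.129, -0.0]
contact_force: [0.2, 0.2, 0.8]
finger_gap: 0.051
grip_force: 0.0
```

Request:
arm_command --pt "0 0 -0.02 0" --pt "0 0 -0.03 0" --pt "0 0 -0.04 0" --pt "0 0 -0.04 0" --pt "0 0 -0.01 0"

```text
time_s: 8.18
position: [0.6353, -0.0685, 0.2578]
eef_rot: [-0.275, 3.126, -0.002]
contact_force: [-0.3, -0.2, -0.8]
finger_gap: 0.0511
grip_force: 0.0
```

```bash
python3 p.py 0.5605 0.3515 0.25; python3 - <<'E'
from h import *
g=grab('scene');np.savez('s3.npz',**g)
a=g['img'][150:300,220:400];w=grab('wrist')
cv2.imwrite('pics/c3.png',np.vstack([cv2.resize(a,(480,400)),cv2.resize(w['img'],(480,200))])[:,:,::-1])
E
```

```text
t 8.175 pos [ 0.6353 -0.0685  0.2578] ydeg 100.07091526572621 tilt -0.9999919376224468 j [-0.1548  0.4554  1.6181 -0.      1.0641 -1.9014] gap 0.05107485983810913 0.0 [-0.2673 -0.2244 -0.8243]
shift tool [0.0002 0.4266 0.0072]
```

View pics/c3.png

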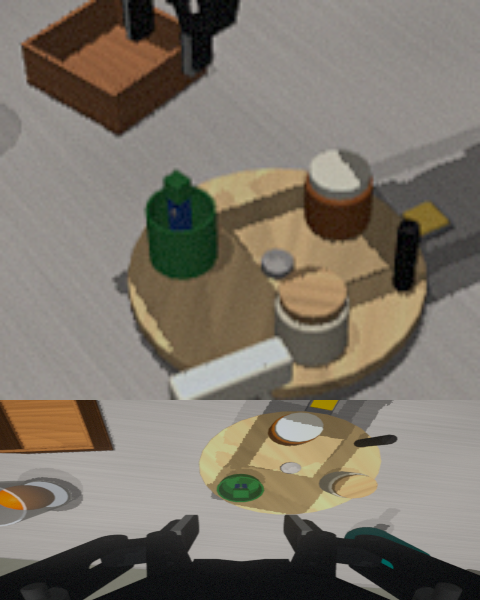

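The green peg stands tag-up inside the jar (crop (178,185), jar (181,235)). Now for the red peg.

Request:
arm_command --pt "0 0.03 0 0" --pt "0 0.045 0 0" --pt "0 0.045 0 0" --pt "0 0.045 0 0" --pt "0 0.045 0 0" --jaw -1

```text
time_s: 8.9
position: [0.5963, 0.1397, 0.2532]
eef_rot: [0.275, -3.127, 0.0]
contact_force: [1.1, -0.5, 0.2]
finger_gap: 0.0851
grip_force: 0.0
```

Request:
arm_command --pt "0 0.045 0 0" --pt "0 0.045 0 0" --pt "0 0.045 0 0" --pt "0 0.045 0 0" --pt "0 0.036 0 0"

```text
time_s: 9.52
position: [0.5584, 0.3525, 0.253]
eef_rot: [0.276, -3.127, 0.002]
contact_force: [0.5, 0.2, 0.3]
finger_gap: 0.0854
grip_force: 0.0
```

Request:
arm_command --pt "0 0 0.02 0" --pt "0 0 0.03 0" --pt "0 0 0.02 0" --pt "0 0 0 0"

```text
time_s: 10.02
position: [0.5581, 0.3503, 0.182]
eef_rot: [0.275, -3.125, 0.003]
contact_force: [-0.7, 0.1, 0.8]
finger_gap: 0.0856
grip_force: 0.0
```

```bash
python3 - <<'E' | tail -3
from m import *
import p
w=grab('wrist')
for b in[(270,220,370,360)]:
    c,s,m=mask(w,*Rd,b);print(c,s,onplane(w,[[s[0]+s[2]/2-.5,s[1]+s[3]/2]],.088),tri([w,T],[c,(127.2,246.7)]))
p.plan([.5605,.352,.085])
E
```

```text
[321.1071 249.6948] [309 240  24  19 308] [[0.5622 0.3496 0.088 ]] [0.5593 0.3494 0.097 ]
t 10.075 pos [0.5589 0.3507 0.1835] ydeg 100.06744950510048 tilt -0.9999957487180162 j [ 0.5144  0.5617  1.6329 -0.      0.9499 -1.2321] gap 0.0851533013496205 0.0 [ 0.0288 -0.2393  0.8566]
shift tool [-0.0021  0.0011  0.0985]
```

Request:
arm_command --pt "-0.002 0 0.03 0" --pt "0 0 0.03 0" --pt "0 0 0.023 0" --pt "0 0 0.015 0" --pt "0 0 0 0"

```text
time_s: 10.7
position: [0.5614, 0.3513, 0.0866]
eef_rot: [0.275, -3.129, 0.001]
contact_force: [-0.2, -0.1, 0.1]
finger_gap: 0.0854
grip_force: 0.0
```

Request:
arm_command --pt "0 0 0 0" --pt "0 0 0 0" --pt "0 0 0 0" --pt "0 0 0 0" --pt "0 0 0 0" --jaw 1

```text
time_s: 11.32
position: [0.5619, 0.3517, 0.0875]
eef_rot: [-0.276, 3.129, 0.001]
contact_force: [-0.9, 0.1, 5.8]
finger_gap: 0.0166
grip_force: 58.7
```

Request:
arm_command --pt "0 0 0 0" --pt "0 0 0 0" --pt "0 0 -0.01 0" --pt "0 0 -0.03 0" --pt "0 0 -0.03 0"

```text
time_s: 11.95
position: [0.5615, 0.3514, 0.1581]
eef_rot: [0.276, -3.129, 0.0]
contact_force: [0.8, 0.7, -1.2]
finger_gap: 0.0166
grip_force: 58.7
```

Request:
arm_command --pt "0 0 -0.04 0" --pt "0 0 -0.04 0" --pt "0 0 -0.03 0" --pt "0 0 0 0"

```text
time_s: 12.45
position: [0.5626, 0.3521, 0.2703]
eef_rot: [-0.275, 3.125, 0.003]
contact_force: [-1.0, 0.1, -0.4]
finger_gap: 0.0168
grip_force: 58.7
```

```bash
python3 p.py 0.532 -0.336 0.26;python3 - <<'E' | tail -1
from m import *
w=grab('wrist');print(mask(w,*Rd,(270,220,370,360))[:2])
E
```

```text
t 12.45 pos [0.5626 0.3521 0.2703] ydeg 100.06949728014196 tilt -0.9999889463611477 j [ 0.5135  0.4795  1.544  -0.      1.1133 -1.2331] gap 0.016753637727687138 58.688435554504395 [-1.0006  0.0962 -0.4187]
shift tool [ 0.1505 -0.6721  0.0086]
(array([321.5471, 313.2869]), array([ 301,  295,   42,   35, 1307], dtype=int32))
```

Request:
arm_command --pt "0.006 -0.027 0 0" --pt "0.01 -0.045 0 0" --pt "0.011 -0.05 0 0" --pt "0.011 -0.05 0 0" --pt "0.011 -0.05 0 0"

```text
time_s: 13.12
position: [0.5513, 0.1227, 0.266]
eef_rot: [0.276, -3.128, 0.0]
contact_force: [0.1, -0.7, -1.0]
finger_gap: 0.0166
grip_force: 58.7
```

Request:
arm_command --pt "0.011 -0.05 0 0" --pt "0.011 -0.05 0 0" --pt "0.011 -0.05 0 0" --pt "0.011 -0.05 0 0" --pt "0.011 -0.05 0 0"

```text
time_s: 13.75
position: [0.5408, -0.1329, 0.2661]
eef_rot: [0.276, -3.128, -0.001]
contact_force: [1.2, -0.2, -0.2]
finger_gap: 0.0168
grip_force: 58.7
```

Request:
arm_command --pt "0.011 -0.05 0 0" --pt "0.011 -0.05 0 0" --pt "0.011 -0.05 0 0" --pt "0.009 -0.03 0 0" --pt "0.004 -0.02 0 0"

```text
time_s: 14.38
position: [0.5306, -0.3375, 0.2659]
eef_rot: [0.274, -3.128, -0.002]
contact_force: [-0.1, -0.5, -0.4]
finger_gap: 0.0171
grip_force: 58.7
```

```bash
python3 p.py 0.532 -0.336 0.095;python3 - <<'E' | tail -1
from m import *
w=grab('wrist');print(mask(w,*Rd,(270,220,370,360))[:2])
E
```

```text
t 14.375 pos [ 0.5306 -0.3375  0.2659] ydeg 99.9987948391003 tilt -0.999998385661971 j [-0.6148  0.4365  1.6282 -0.      1.0786 -2.3601] gap 0.017064610827703778 58.69571506977081 [-0.0537 -0.4948 -0.424 ]
shift tool [-0.0019  0.0011  0.1709]
(array([321.5434, 305.6778]), array([ 301,  279,   42,   52, 1971], dtype=int32))
```

Request:
arm_command --pt "0 0 0.03 0" --pt "0 0 0.045 0" --pt "0 0 0.045 0" --pt "0 0 0.035 0" --pt "0 0 0.015 0"

```text
time_s: 15.05
position: [0.5306, -0.3348, 0.0948]
eef_rot: [0.277, -3.127, -0.004]
contact_force: [0.1, -0.0, 0.7]
finger_gap: 0.0166
grip_force: 58.7
```

Request:
arm_command --pt "0 0 0.006 0" --pt "0 0 0 0" --pt "0 0 0 0"

```text
time_s: 15.42
position: [0.532, -0.3368, 0.0922]
eef_rot: [-0.276, 3.128, -0.002]
contact_force: [0.5, -0.1, -1.3]
finger_gap: 0.0167
grip_force: 58.7
```

Request:
arm_command --pt "0 0 0 0" --pt "0 0 0 0" --pt "0 0 0 0" --pt "0 0 0 0" --pt "0 0 0 0" --jaw -0.2

```text
time_s: 16.05
position: [0.5314, -0.3364, 0.091]
eef_rot: [0.276, -3.129, -0.0]
contact_force: [0.1, -0.5, -0.3]
finger_gap: 0.0513
grip_force: 0.0
```

Request:
arm_command --pt "0 0 -0.02 0" --pt "0 0 -0.03 0" --pt "0 0 -0.04 0" --pt "0 0 -0.04 0" --pt "0 0 -0.04 0"

```text
time_s: 16.68
position: [0.5312, -0.3363, 0.2623]
eef_rot: [0.276, -3.129, -0.0]
contact_force: [0.2, 0.0, 0.4]
finger_gap: 0.051
grip_force: 0.0
```

```bash
cat > car.py <<'E'
from m import *
import p
g=grab('scene');np.savez('s4.npz',**g)
print('red',mask(g,*Rd,(220,120,310,210))[:2], 'jar',mask(g,*G,(250,190,400,320))[:2])
cv2.imwrite('pics/c4.png',cv2.resize(g['img'][110:310,200:420],(660,600))[:,:,::-1])
cs,ss,_=mask(g,*K,(362,225,382,265));print('post scene',cs,ss,onplane(g,[[cs[0],ss[1]+1]],.1))
p.plan([.5075,.068,.25])
E
python3 car.py | tail -4
```

```text
red (array([262.8571, 151.6429]), array([260, 150,   7,   4,  14], dtype=int32)) jar (array([287.6657, 236.1562]), array([275, 214,  26,  41, 685], dtype=int32))
post scene [371.6485 246.0364] [368 233   9  26 165] [[0.5082 0.0632 0.1   ]]
t 16.725 pos [ 0.533  -0.3375  0.2678] ydeg 100.06896593681518 tilt -0.9999787523960615 j [-0.6125  0.4336  1.6282  0.      1.0732 -2.3591] gap 0.051307801470262024 0.0 [ 2.0384 -1.0227  5.385 ]
shift tool [-0.0457  0.4038  0.0161]
```

View pics/c4.png

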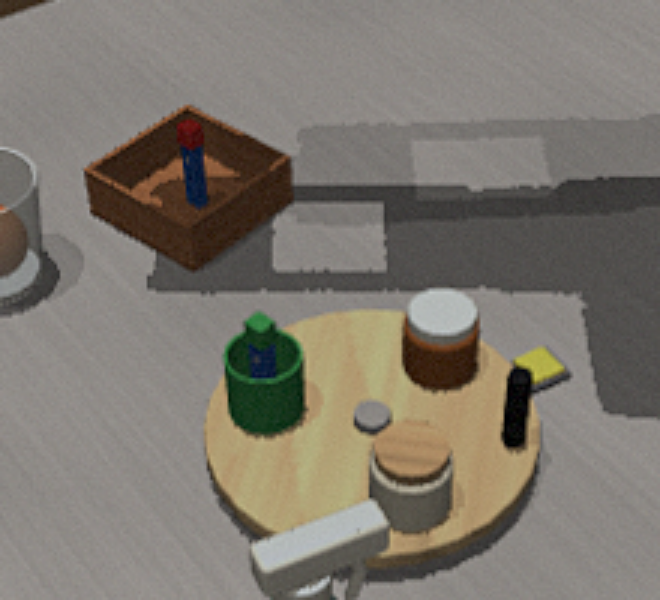

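Both pegs stand where they belong: red tag in the box at crop (190,133), green peg in the jar at (260,330). The post is at (517,405). Now moving to the post.

Request:
arm_command --pt "-0.003 0.024 0 0" --pt "-0.005 0.045 0 0" --pt "-0.005 0.045 0 0" --pt "-0.005 0.045 0 0" --pt "-0.005 0.045 0 0"

```text
time_s: 17.35
position: [0.5173, -0.1293, 0.2602]
eef_rot: [0.276, -3.128, -0.001]
contact_force: [0.4, -0.0, 0.9]
finger_gap: 0.0514
grip_force: 0.0
```

Request:
arm_command --pt "-0.005 0.045 0 0" --pt "-0.005 0.045 0 0" --pt "-0.005 0.045 0 0" --pt "-0.005 0.045 0 0" --pt "-0.003 0.02 0 0"

```text
time_s: 17.98
position: [0.5046, 0.072, 0.2603]
eef_rot: [0.279, -3.128, -0.001]
contact_force: [-0.4, -0.3, 0.3]
finger_gap: 0.0509
grip_force: 0.0
```

Request:
arm_command --pt "0 0 0.03 0" --pt "0 0 0.03 0" --pt "0 0 0.02 0" --pt "0 0 0 0"

```text
time_s: 18.48
position: [0.5042, 0.0698, 0.1793]
eef_rot: [0.276, -3.125, -0.0]
contact_force: [0.2, -0.6, 0.6]
finger_gap: 0.0514
grip_force: 0.0
```

```bash
python3 p.py .5073 .0673 .084; python3 - <<'E'
from h import *
f=grab('wrist','w5.png');np.savez('w5.npz',**f);print(proj(f,[.5073,.0673,.1]),proj(f,[.5073,.0673,.03]))
E
```

```text
t 18.475 pos [0.5042 0.0698 0.1793] ydeg 100.08710312957994 tilt -0.9999916005951108 j [ 0.0779  0.3787  1.9855  0.0001  0.7814 -1.6691] gap 0.05140619891709669 0.0 [ 0.2135 -0.5864  0.5961]
shift tool [-0.003  -0.003   0.0953]
(np.float64(317.67222808504266), np.float64(254.41102074755779)) (np.float64(318.49652196250264), np.float64(227.73238760357597))
```

View pics/w5.png

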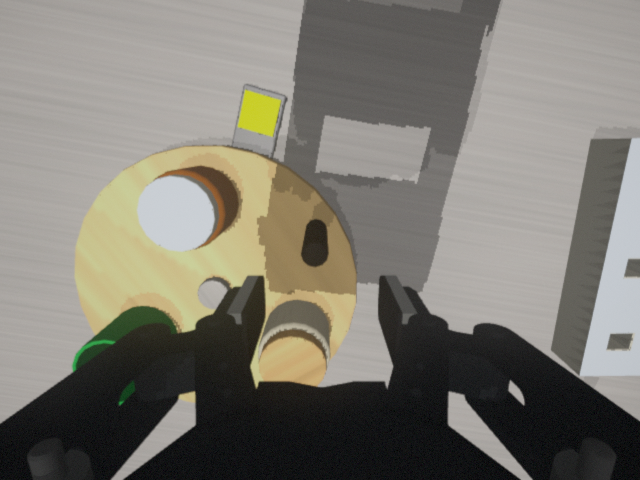

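The wrist view has the post at (315,245), within about 3 px of my estimate and between the fingers. The wooden-lid jar is at (293,360), clear of the descent.

Request:
arm_command --pt "-0.003 -0.003 0.02 0" --pt "0 0 0.03 0" --pt "0 0 0.025 0" --pt "0 0 0.02 0" --pt "0 0 0 0"

```text
time_s: 19.15
position: [0.5091, 0.0671, 0.0858]
eef_rot: [0.275, -3.128, -0.0]
contact_force: [-0.6, -0.1, 0.5]
finger_gap: 0.0515
grip_force: 0.0
```

Request:
arm_command --pt "0 0 0 0" --pt "0 0 0 0" --pt "0 0 0 0" --pt "0 0 0 0" --pt "0 0 0 0" --jaw 1

```text
time_s: 19.77
position: [0.5111, 0.067, 0.0874]
eef_rot: [-0.276, 3.126, -0.0]
contact_force: [2.1, -1.4, 4.8]
finger_gap: 0.0162
grip_force: 58.4
```

```bash
cat > arc.py <<'E'
import sys
from p import *
from h import *
# arc rows in tool axes: centre, target post angle, n rows per call
C=np.array([.5786,-.0089])
s=telemetry.state();M=Ro.from_rotvec(s['eef_rot']).as_matrix();P=s['position'];d=P[:2]-C
a=np.degrees(np.arctan2(d[1],d[0]));print('t',s['time_s'],'pos',P,'ang',a,'rad',np.hypot(*d),'gap',s['finger_gap'],s['grip_force'],s['contact_force'],s['torque'],s['joint_positions'][5])
end=float(sys.argv[1]);n=int(sys.argv[2])
if end<a-20:end+=360
q=[P];
for k in np.linspace(a,end,n+1)[1:]:
    k=np.radians(k);q.append(np.array([*(C+.105*np.array([np.cos(k),np.sin(k)])),P[2]]))
print(np.round(np.diff(q,axis=0)@M,4).tolist())
E
python3 - <<'E'
import numpy as np
p=np.array([.4249,.0051]);c=np.array([.5786,-.0089]);d=p-c;print(np.hypot(*d),np.degrees(np.arctan2(*d[::-1])))
E
python3 arc.py -5.2 30
```

```text
0.15433628866860832 174.79548794937995
t 19.775 pos [0.5111 0.067  0.0874] ang 131.65978111037484 rad 0.10160289174105275 gap 0.01620096518949939 58.43747556209564 [ 2.0659 -1.4356  4.7598] [-0.2139 -0.3138  0.1221] -1.6747860007770314
[[0.0129, -0.005, -0.0], [0.01, -0.0092, -0.0], [0.0087, -0.0105, -0.0], [0.0073, -0.0115, -0.0], [0.0057, -0.0124, -0.0], [0.0041, -0.013, -0.0], [0.0024, -0.0134, -0.0], [0.0006, -0.0136, 0.0], [-0.0011, -0.0136, 0.0], [-0.0029, -0.0133, 0.0], [-0.0046, -0.0128, 0.0], [-0.0062, -0.0121, 0.0], [-0.0077, -0.0112, 0.0], [-0.0091, -0.0101, 0.0], [-0.0103, -0.0089, 0.0], [-0.0114, -0.0074, 0.0], [-0.0123, -0.0059, 0.0], [-0.0129, -0.0043, 0.0], [-0.0134, -0.0026, 0.0], [-0.0136, -0.0008, 0.0], [-0.0136, 0.001, 0.0], [-0.0133, 0.0027, 0.0], [-0.0129, 0.0044, 0.0], [-0.0122, 0.0061, 0.0], [-0.0113, 0.0076, 0.0], [-0.0102, 0.009, 0.0], [-0.009, 0.0102, 0.0], [-0.0076, 0.0113, 0.0], [-0.0061, 0.0122, 0.0], [-0.0044, 0.0129, 0.0]]
```

Request:
arm_command --pt "0.011 -0.006 0 0" --pt "0.01 -0.009 0 0" --pt "0.009 -0.0105 0 0" --pt "0.0075 -0.0115 0 0" --pt "0.0055 -0.0125 0 0"

```text
time_s: 20.4
position: [0.4747, 0.0108, 0.0872]
eef_rot: [0.276, -3.129, -0.001]
contact_force: [-5.9, 1.3, 2.3]
finger_gap: 0.0167
grip_force: 60.4
```

```bash
python3 arc.py -5.2 25; python3 - <<'E' | tail -1
from m import *
g=grab('scene');print('jar',mask(g,*G,(250,190,400,320))[:2])
E
```

```text
t 20.4 pos [0.4747 0.0108 0.0872] ang 169.2800238922189 rad 0.10574071822286941 gap 0.016669183777613297 60.423858761787415 [-5.9168  1.2579  2.2506] [ 0.043   0.8049 -0.0421] -1.7887763986552243
[[0.0033, -0.0133, -0.0], [0.0023, -0.0134, -0.0], [0.0005, -0.0136, -0.0], [-0.0012, -0.0135, -0.0], [-0.003, -0.0133, -0.0], [-0.0046, -0.0128, -0.0], [-0.0063, -0.0121, -0.0], [-0.0078, -0.0112, -0.0], [-0.0091, -0.0101, -0.0], [-0.0104, -0.0088, -0.0], [-0.0114, -0.0074, -0.0], [-0.0123, -0.0058, -0.0], [-0.0129, -0.0042, -0.0], [-0.0134, -0.0025, -0.0], [-0.0136, -0.0008, -0.0], [-0.0136, 0.001, -0.0], [-0.0133, 0.0027, -0.0], [-0.0128, 0.0044, -0.0], [-0.0122, 0.0061, -0.0], [-0.0113, 0.0076, -0.0], [-0.0102, 0.009, -0.0], [-0.009, 0.0102, -0.0], [-0.0076, 0.0113, -0.0], [-0.006, 0.0122, 0.0], [-0.0044, 0.0128, 0.0]]
jar (array([289.2664, 252.1714]), array([276, 231,  27,  40, 747], dtype=int32))
```

Smooth, with low forces. Continuing around the arc.

Request:
arm_command --pt "0.003 -0.0135 0 0" --pt "0.0025 -0.0135 0 0" --pt "0.0005 -0.0135 0 0" --pt "-0.001 -0.0135 0 0" --pt "-0.003 -0.0135 0 0"

```text
time_s: 21.08
position: [0.4837, -0.0562, 0.0864]
eef_rot: [0.276, -3.126, -0.001]
contact_force: [-19.4, -1.6, 5.4]
finger_gap: 0.0167
grip_force: 62.1
```

Request:
arm_command --pt "-0.0045 -0.013 0 0" --pt "-0.0065 -0.012 0 0" --pt "-0.008 -0.011 0 0" --pt "-0.009 -0.01 0 0" --pt "-0.0105 -0.009 0 0"

```text
time_s: 21.7
position: [0.5335, -0.1037, 0.0864]
eef_rot: [0.275, -3.129, -0.0]
contact_force: [-0.9, 5.3, -4.7]
finger_gap: 0.0162
grip_force: 61.1
```

```bash
python3 arc.py -5.2 15
```

```text
t 21.7 pos [ 0.5335 -0.1037  0.0864] ang -115.4609900671056 rad 0.104944096427471 gap 0.016246040105156175 61.1303973197937 [-0.9479  5.2862 -4.6886] [0.8167 0.1252 0.2505] -1.9944149442605419
[[-0.0114, -0.0071, -0.0], [-0.0123, -0.0056, -0.0], [-0.0129, -0.004, -0.0], [-0.0133, -0.0023, -0.0], [-0.0134, -0.0006, -0.0], [-0.0134, 0.0012, -0.0], [-0.0132, 0.0029, 0.0], [-0.0127, 0.0045, 0.0], [-0.012, 0.0061, 0.0], [-0.0111, 0.0076, 0.0], [-0.0101, 0.0089, 0.0], [-0.0088, 0.0102, 0.0], [-0.0075, 0.0112, 0.0], [-0.006, 0.0121, 0.0], [-0.0044, 0.0127, 0.0]]
```

Request:
arm_command --pt "-0.0115 -0.007 0 0" --pt "-0.0125 -0.0055 0 0" --pt "-0.013 -0.004 0 0" --pt "-0.0135 -0.0025 0 0" --pt "-0.0135 -0.0005 0 0"

```text
time_s: 22.32
position: [0.6014, -0.1137, 0.0864]
eef_rot: [-0.277, 3.127, -0.005]
contact_force: [-0.3, -22.9, -6.6]
finger_gap: 0.0167
grip_force: 59.7
```

Request:
arm_command --pt "-0.0135 0.001 0 0" --pt "-0.013 0.003 0 0" --pt "-0.0125 0.0045 0 0" --pt "-0.012 0.006 0 0" --pt "-0.011 0.0075 0 0"

```text
time_s: 22.95
position: [0.6652, -0.0842, 0.0872]
eef_rot: [-0.275, 3.115, -0.013]
contact_force: [37.6, -39.8, -34.9]
finger_gap: 0.0135
grip_force: 59.7
```

```bash
python3 arc.py -5.2 6
```

```text
t 22.95 pos [ 0.6652 -0.0842  0.0872] ang -40.99414905171384 rad 0.11472210117167894 gap 0.013461018263605278 59.72446024417877 [ 37.5784 -39.7709 -34.9177] [-5.8038 -5.8142  0.6596] -1.9117507800849913
[[-0.002, 0.0149, -0.0001], [-0.0073, 0.0081, 0.0], [-0.0065, 0.0088, 0.0], [-0.0055, 0.0094, -0.0], [-0.0045, 0.01, -0.0], [-0.0034, 0.0104, -0.0]]
```

```bash
python3 - <<'E'
from h import *
w=grab('wrist');g=grab('scene');np.savez('s6.npz',**g)
cv2.imwrite('pics/c6.png',np.hstack([cv2.resize(w['img'],(400,300)),cv2.resize(g['img'][140:320,230:430],(400,300))])[:,:,::-1])
E
python3 arc.py -5.2 5
```

```text
t 23.05 pos [ 0.6661 -0.0833  0.0872] ang -40.35543639792944 rad 0.11485402692071314 gap 0.013609447956637086 61.36199355125427 [ 39.3894 -38.9662 -33.3286] [-5.6237 -6.2227  0.6422] -1.9117574212642752
[[-0.0031, 0.0164, -0.0001], [-0.0083, 0.0099, 0.0], [-0.007, 0.0108, 0.0], [-0.0056, 0.0116, -0.0], [-0.0042, 0.0122, -0.0]]
```

View pics/c6.png

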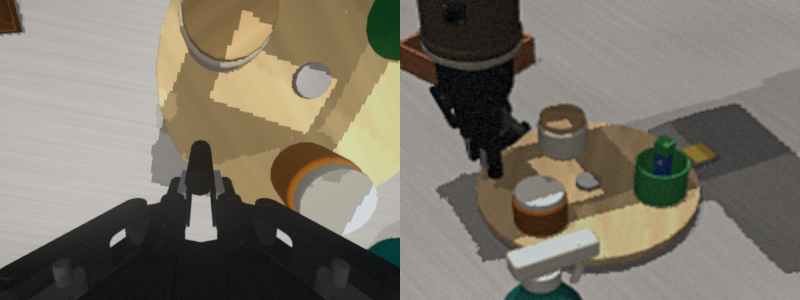

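The wrist view (left half) shows the post slipping to the front edge of the pads at (200,165): my arc had drifted about 10 mm outward. The jar is at (660,175), still short of the pointer at (700,152). I'll open slightly, recentre and regrip.

Request:
arm_command --pt "0 0 0 0" --pt "0 0 0 0" --pt "0 0 0 0" --jaw 0.25

```text
time_s: 23.42
position: [0.6596, -0.0802, 0.0869]
eef_rot: [-0.276, 3.125, -0.003]
contact_force: [7.7, -10.0, -3.3]
finger_gap: 0.0321
grip_force: 6.0
```

```bash
python3 - <<'E' | tail -6
from m import *
import p
w=grab('wrist','w7.png');np.savez('w7.npz',**w)
K2=((0,0,0),(180,255,40))
g=grab('scene')
cs,ss,ms=mask(g,*G,(300,190,400,290));print('jar',cs,ss)
ys,xs=np.nonzero(ms);X=bydepth(g,np.c_[xs,ys]);q=X[(X[:,2]>.076)&(X[:,2]<.088)]
(cx,cy),rr=cv2.minEnclosingCircle(q[:,:2].astype(np.float32));C=np.array([.5786,-.0089]);d=np.array([cx,cy])-C
a=np.degrees(np.arctan2(d[1],d[0]));k=np.radians(a+180);P=C+.105*np.array([np.cos(k),np.sin(k)])
print('rim',cx,cy,rr,len(q),'ang',a,'rad',np.hypot(*d),'post',P)
p.plan([*P,.085])
E
```

```text
[ 0.6601 -0.0664  0.0803]
 [ 0.6368 -0.0695  0.0337]]
jar [359.9707 246.4453] [347 224  28  41 750]
rim 0.5246996283531189 0.04891597852110863 0.029697304591536522 177 ang 132.99263091520484 rad 0.07904389562784211 post [ 0.6502 -0.0857]
t 23.525 pos [ 0.6596 -0.0802  0.0869] ydeg 100.0826079050109 tilt -0.9999854140332576 j [-0.1662  0.6799  1.6909 -0.0013  0.7654 -1.912 ] gap 0.03208245456012409 6.06684073805809 [ 9.1269 -9.9463 -3.2989]
shift tool [ 0.0103 -0.0037  0.0019]
```

View pics/w7.png

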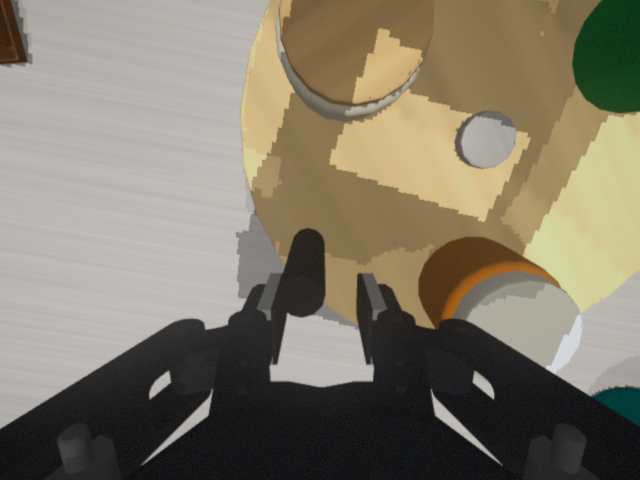

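The opened wrist view shows the post at (303,290), forward of the pads and against the left finger. This matches the jar-based estimate of a (+10, -4) mm correction.

Request:
arm_command --pt "0 -0.004 0 0" --pt "0.005 0 0 0" --pt "0.005 0 0 0" --pt "0 0 0 0" --pt "0 0 0 0"

```text
time_s: 24.15
position: [0.6477, -0.0846, 0.0861]
eef_rot: [-0.276, 3.129, -0.0]
contact_force: [0.1, 0.1, -0.9]
finger_gap: 0.0319
grip_force: 0.0
```

```bash
cat > look.py <<'E'
from m import *
import p
C=np.array([.5786,-.0089])
g=grab('scene')
cs,ss,ms=mask(g,*G,(300,190,400,290))
ys,xs=np.nonzero(ms);X=bydepth(g,np.c_[xs,ys]);q=X[(X[:,2]>.076)&(X[:,2]<.088)]
(cx,cy),rr=cv2.minEnclosingCircle(q[:,:2].astype(np.float32));d=np.array([cx,cy])-C
a=np.degrees(np.arctan2(d[1],d[0]));k=np.radians(a+180);P=C+.105*np.array([np.cos(k),np.sin(k)])
F=C+.08*np.array([np.cos(np.radians(174.8)),np.sin(np.radians(174.8))])
print('rim',cx,cy,rr,len(q),'ang',a,'rad',np.hypot(*d),'post',P,'front err',np.hypot(cx-F[0],cy-F[1]))
p.plan([*P,.085])
E
python3 look.py | tail -3; python3 arc.py -5.2 8
```

```text
rim 0.5245545506477356 0.05049273371696472 0.030583256855607033 177 ang 132.3011714878777 rad 0.08030197640196943 post [ 0.6493 -0.0866] front err 0.05809868819174826
t 24.2 pos [ 0.6478 -0.0846  0.0861] ydeg 100.07142069612154 tilt -0.9999999839146135 j [-0.1763  0.6708  1.7151  0.      0.7556 -1.9229] gap 0.032154661531052564 0.0 [ 0.4824  1.183  -0.308 ]
shift tool [-0.0011 -0.0022  0.0011]
t 24.2 pos [ 0.6478 -0.0846  0.0861] ang -47.58288941561982 rad 0.10257064302530972 gap 0.032154661531052564 0.0 [ 0.4824  1.183  -0.308 ] [-0.011   0.0417 -0.0309] -1.9229034482737655
[[-0.0093, 0.0035, 0.0], [-0.0074, 0.0063, 0.0], [-0.0068, 0.0069, 0.0], [-0.0061, 0.0075, 0.0], [-0.0054, 0.0081, 0.0], [-0.0046, 0.0085, 0.0], [-0.0038, 0.0089, 0.0], [-0.003, 0.0092, 0.0]]
```

Request:
arm_command --pt "-0.001 -0.002 0 0" --pt "0 0 0 0" --pt "0 0 0 0" --pt "0 0 0 0" --pt "0 0 0 0" --jaw 1

```text
time_s: 24.82
position: [0.6511, -0.0876, 0.0868]
eef_rot: [-0.276, 3.126, -0.003]
contact_force: [6.9, -8.2, 0.3]
finger_gap: 0.0165
grip_force: 58.4
```

```bash
python3 arc.py -5.2 10
```

```text
t 24.825 pos [ 0.6511 -0.0876  0.0868] ang -47.366966922774324 rad 0.10702157073920118 gap 0.016474550861717365 58.40778708457947 [ 6.9276 -8.1936  0.2739] [-1.108  -0.9593  0.1878] -1.9254026675473663
[[-0.0053, 0.0061, 0.0], [-0.006, 0.0048, 0.0], [-0.0056, 0.0053, 0.0], [-0.0052, 0.0057, 0.0], [-0.0048, 0.006, 0.0], [-0.0043, 0.0064, 0.0], [-0.0039, 0.0067, -0.0], [-0.0034, 0.007, -0.0], [-0.0028, 0.0072, -0.0], [-0.0023, 0.0074, -0.0]]
```

Request:
arm_command --pt "-0.003 0.006 0 0" --pt "-0.005 0.005 0 0" --pt "-0.0055 0.0055 0 0" --pt "-0.005 0.0055 0 0" --pt "-0.005 0.006 0 0"

```text
time_s: 25.45
position: [0.6739, -0.0578, 0.0873]
eef_rot: [-0.275, 3.117, -0.008]
contact_force: [29.5, -23.0, -15.3]
finger_gap: 0.0164
grip_force: 60.1
```

Request:
arm_command --pt "0 0 0 0" --pt "0 0 0 0"

```text
time_s: 25.7
position: [0.6732, -0.0569, 0.0875]
eef_rot: [-0.275, 3.118, -0.006]
contact_force: [27.7, -14.4, -10.6]
finger_gap: 0.0165
grip_force: 60.3
```

```bash
python3 look.py | tail -3; python3 arc.py -5.2 5
```

```text
rim 0.5069880485534668 0.02415628358721733 0.03012932278215885 201 ang 155.22181639145506 rad 0.0788732494232307 post [ 0.6739 -0.0529] front err 0.027034741331298726
t 25.75 pos [ 0.6731 -0.057   0.0874] ydeg 100.08837748952514 tilt -0.9999321753399906 j [-0.1285  0.689   1.6682 -0.0021  0.7728 -1.8739] gap 0.016202158407731423 60.31421899795532 [ 27.8004 -15.7747 -10.9567]
shift tool [-0.0015  0.0039  0.0024]
t 25.75 pos [ 0.6731 -0.057   0.0874] ang -26.94630712556692 rad 0.10603597962793633 gap 0.016202158407731423 60.31421899795532 [ 27.8004 -15.7747 -10.9567] [-2.3219 -3.8294  0.3462] -1.873943580439244
[[-0.0037, 0.0072, 0.0], [-0.004, 0.0069, 0.0], [-0.0035, 0.0072, 0.0], [-0.003, 0.0074, -0.0], [-0.0024, 0.0076, -0.0]]
```

The commanded path has drifted about 6 mm inward of the true arc, which explains the 30 N radial load. I'll correct outward first, then do the remaining arc.

Request:
arm_command --pt "-0.0045 -0.0005 0 0" --pt "-0.004 0.0025 0 0" --pt "-0.004 0.006 0 0" --pt "-0.0035 0.006 0 0" --pt "0 0 0 0"

```text
time_s: 26.38
position: [0.682, -0.0381, 0.0872]
eef_rot: [-0.276, 3.127, -0.001]
contact_force: [0.5, -1.1, 11.4]
finger_gap: 0.0162
grip_force: 62.7
```

Request:
arm_command --pt "-0.003 0.006 0 0" --pt "-0.0025 0.006 0 0" --pt "-0.0023 0.006 0 0" --pt "0 0 0 0" --pt "0 0 0 0"

```text
time_s: 27.0
position: [0.6868, -0.0192, 0.0873]
eef_rot: [-0.276, 3.126, -0.001]
contact_force: [2.1, 0.4, 10.3]
finger_gap: 0.0161
grip_force: 62.5
```

```bash
python3 look.py | tail -3; python3 arc.py -5.2 3
```

```text
rim 0.4986072778701782 -0.0032373990397900343 0.03051275759935379 187 ang 175.95084634338508 rad 0.08019289646454635 post [ 0.6833 -0.0163] front err 0.0016203166859755835
t 27.05 pos [ 0.6868 -0.0192  0.0872] ydeg 100.07993912498948 tilt -0.9999943683873777 j [-0.0721  0.7053  1.6313 -0.0001  0.8016 -1.8187] gap 0.016519605848254335 62.50130653381348 [ 1.731  -0.189  10.9365]
shift tool [0.0029 0.0035 0.0022]
t 27.05 pos [ 0.6868 -0.0192  0.0872] ang -5.448262516196309 rad 0.10865781565786661 gap 0.016519605848254335 62.50130653381348 [ 1.731  -0.189  10.9365] [-0.1547 -0.5052  0.0541] -1.8187391395762011
[[0.0035, 0.0011, -0.0], [-0.0, 0.0001, 0.0], [-0.0, 0.0001, 0.0]]
```

Request:
arm_command --pt "0 0 0 0" --pt "0 0 0 0" --pt "0 0 0 0" --pt "0 0 0 0" --pt "0 0 0 0"

```text
time_s: 27.68
position: [0.6868, -0.0192, 0.0873]
eef_rot: [-0.276, 3.126, -0.001]
contact_force: [1.8, -1.1, 9.6]
finger_gap: 0.0164
grip_force: 62.5
```

```bash
python3 look.py | tail -3; python3 - <<'E'
from h import *
f=grab('scene');t=grab('top')
a=cv2.resize(f['img'][110:310,200:420],(440,400));b=cv2.resize(t['img'],(360,270));b=np.vstack([b,np.zeros((130,360,3),np.uint8)])
cv2.imwrite('pics/c8.png',np.hstack([a,b])[:,:,::-1])
E
```

```text
rim 0.49759441614151 -0.0032429364509880543 0.030189266428351402 188 ang 176.00520770349058 rad 0.08120287546788238 post [ 0.6833 -0.0162] front err 0.002078738861520083
t 27.725 pos [ 0.6868 -0.0193  0.0873] ydeg 100.0761430741692 tilt -0.999994272867743 j [-0.0721  0.7053  1.6313 -0.0001  0.8016 -1.8187] gap 0.01640381578544432 62.4990713596344 [ 1.9594  0.3473 10.5061]
shift tool [0.0029 0.0036 0.0022]
```

View pics/c8.png

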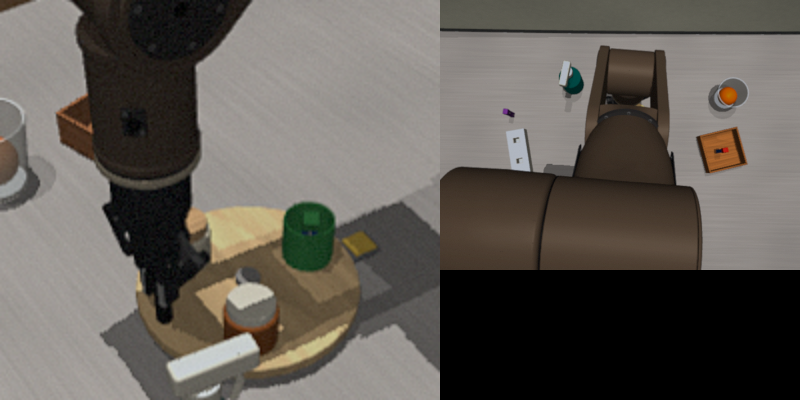

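The green jar (308,235) faces the pointer (360,245) with its peg in it, the red peg is in the box (722,150), and the bottle and canister have not visibly moved. Handing in.

```bash
python3 -c "
from rig import r
print(r.hand_in())"
```

```text
the job is handed in; nothing more can be done
None
```

I handed the job in with the green peg in the green jar, the red peg in the box, and the jar about 2 mm from the pointer mark by camera, post still gripped at about 62 N; no verdict came back, I viewed 12 pictures (over the limit of 10), and the plain peg was hidden by the arm in my last check.

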